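Pour rollers into a grooved tray

ROBOT

A 6-joint arm with a two-finger parallel gripper is mounted at the origin on a cart in front of the work surface, level with it; the furniture and walls round the work are solid. World frame = base frame: x ahead of the robot, y to its left, z up, the work surface at z = 0. Lengths are in mm, angles in degrees, forces in N, time in s.
With the tool pointing down it reaches from about 325 to 875 mm from the base axis. Payload 4.4 kg.
Tool frame: the origin (TCP) lies at the very end of the fingers, on their centre line; the grasp point (between the pads) lies 19 mm behind it; z points along the fingers, y is the line along which they close (so a half turn about z gives the same grasp; the last joint's range is limited). The gripper opens to 85 mm and grips with 20 to 120 N. Pads are 22 mm wide; open, the fingers measure 114 mm over their backs; the gripper's body (76 mm by 85 mm) begins 54 mm behind the grasp point. The pads swing forward as they close: fully open they stand 13 mm farther back than shut.
Start: joints at [-80.071, 11.837, 88.321, -0, 79.842, -8.623], TCP at [182.936, -545.125, 231.282] pointing down, gripper open.
Joint ranges: [-156.59, 156.59], [-49.26, 127.26], [12.9, 141.05], [-63.56, 243.56], [4.71, 150.69], [-161.64, 161.64]. Speed limits (degrees/s): [159.86, 159.86, 180, 180, 180, 180].

INTERFACE

Orientations are given as a 3x3 rotation matrix whose columns are the frame's x, y, z axes.
In Python, from station import env gives the robot as it stands. The module is installed in compiled form; this text tells all that it offers.
- The arm moves only by the tool play_rows, never from a script. Its argument "increments" is one flat list of numbers, 7 for each row, row after row: the opening, from 0 (shut) to 1 (fully open), then the shift along the tool's x, y, z as a fraction of full scale, then the turn, a rotation vector about the tool's x, y, z as a fraction of full scale. In form: [hand, tx, ty, tz, rx, ry, rz, hand, tx, ty, tz, rx, ry, rz, ...]. A call has 1 to 8 rows; each row shifts and turns the commanded pose from where the row before left it, along the tool's axes as they then stand; what a row does not reach is not made up. Full scale, the value 1, is 1 m for a shift and 360 degrees for a turn. A row lasts 1/10 s, in which the tool goes at most 50 mm and 8.59 degrees, less where a joint would pass 70% of its speed; a pose out of reach is approached as far as the arm can. A call with a number of a shift or a turn outside -1 to 1 is refused whole. A call with a gripper value outside its range is refused whole. The fingers move at their own pace and stop on an object; "squeeze" is the grip in N (left out, the last holds). Time passes only in rows, so rows that do not move let the fingers close. It gives the time, the measured TCP pose, the force, the opening and the grip force at its end, in the units of the state.
- env.read_state(): the state, without advancing time (a new reading comes with each control period).
- env.get_image(name): name is "scene" or "top" or "wrist"; returns a dict with "pixels" (420x560x3 uint8, red, green, blue), "fovy" (degrees; the focal length in pixels is half the picture's height over the tangent of half this angle, whatever the lens; pixels are square), "cx", "cy" (the principal point, pixels), "origin" and "rotation" of the camera in the world. Camera axes: x right, y down, z forward; pixel columns grow to the right and rows downward; lengths in mm; the calibration is good to about 2 mm. A picture is of the moment at which its call begins. There is no depth.
- env.sign_off(): hands the job in; it is judged then, once.
Trained networks look in a picture, given as the dict that the camera call returned (one of the last four; its "shot" number tells which), for a name from the list of things; names that differ only in an ending like _2 or _b are one class to them, and where a whole thing is asked for, a point or a joint stands for the part that bears it (a point fixed in the world has none). Each returns a list of dicts, best first, with "score" (0 to 1); they miss things now and then, are a little off and sometimes report something else, mostly with a low value. They report only what shows in the picture. A call takes as long as a camera call.
- env.look_for(picture, target): "pixel" ([column, row] in pixels, amid what is visible of it).
The state is a dict: "time_s": time; "joint_positions": joint angles; "dq": joint speeds; "joint_efforts": joint torques, N m; "ee_pos": TCP position; "ee_rot": TCP orientation; "contact_force": force on the tool from outside, world axes, zero at the start; "ft_torque": the same for the moment, N m; "opening": opening from 0.0 (shut) to 1.0 (fully open); "grip_force": force on a finger pad.
Only numpy, scipy, OpenCV 4.12 (cv2) and the standard library are available. Lean on these libraries where they do the work, as an engineer would, in place of code of your own. Each camera call takes 0.05 s, during which the arm holds its last target. There are 200 camera calls.

TASK

The orange scoop with three steel rods stands in its dock. Take it out, set it down upright on the bench and let go, then take it again by its black handle and pour the rods onto the head of the sloping tray, so that they roll down and each settles fully in a groove of its own, whichever; do not touch the rods. Finally stand the empty scoop upright on the bench, and leave the other things as they are.

Things in the scene. Friction and masses are not known exactly. Their poses are not given: they have to be found in the camera images.
- scoop: Loose orange open scoop, 90 mm long (x), 68 mm wide (y), with three rods in it side by side along y. Origin: centre of its underside, z up. Its floor rises 16 degrees towards its open lip at +x, so level the rods rest at the back. Flat side cheeks, outer faces y=+-34 mm, x=-44 to 12, z=0 to 40 mm, can be gripped across (68 mm). About 0.2 kg, rods 0.06 kg each; loaded centre of mass near x=-12 mm.
- scoop_lip (a point): Middle of the scoop's open pouring lip, at x=+43, y=0, z=29 mm in the scoop's frame; no rim. The rods roll out over it once the scoop's +x end is tipped down by clearly more than 16 degrees (about 45 degrees empties it for sure). Tip slowly between 14 and 26 degrees, so that the rods leave one behind the other: tipped in a rush they may bounce past the grooves.
- scoop_handle (a point): Middle of the gripping part of the black handle, an upright plate at the scoop's back: at x=-41, y=0, z=54 mm in the scoop's frame. The plate is 10 mm thick (x), 40 mm wide (y), from z=32 to 68 mm; the rods' tops lie 25 mm above the underside beside it, so keep the fingertips above 28 mm.
- dock: Fixed dark steel dock; the scoop stands in it on a 100x84 mm plate 8 mm thick, x axes alike. Origin: centre of its underside. A back plate (x=-56 to -50 mm, 80 mm high) stands about 5 mm behind the scoop's handle: no finger fits in while the scoop is docked. Two guide ribs (to z=21, y=+-37 to 41, x=-46 to -24 mm) flank the scoop's rear corners; open in front (+x) and above.
- groove_tray: Fixed grey and blue tray on legs, 155x84 mm. Origin: under its middle. The bed slopes down 19 degrees to +x: a plain runway 30 mm long, five slots across it (along y) 18.5 mm wide, 16 deep, 70 long, 24 apart, an end wall. A filled slot is flush: the next rod rolls over it to the next slot. Side walls 14 mm above the bed, 70 mm apart, flaring to 81 mm at the head.
- head_edge (a point): Middle of the upper edge of the tray's runway: x=-72, y=0, z=90 mm in the tray's frame; the runway slopes down from here towards the +x of the tray. Pour with the scoop lip about 10 mm above the runway and 8 mm inside this edge.
- groove1 (a point): Where the centre of a rod lies when it has settled in slot 1 of the tray (1 is the highest, 5 the lowest).
- groove2 (a point): Where the centre of a rod lies when it has settled in slot 2 of the tray (1 is the highest, 5 the lowest).
- groove3 (a point): Where the centre of a rod lies when it has settled in slot 3 of the tray (1 is the highest, 5 the lowest).
- groove4 (a point): Where the centre of a rod lies when it has settled in slot 4 of the tray (1 is the highest, 5 the lowest).
- groove5 (a point): Where the centre of a rod lies when it has settled in slot 5 of the tray (1 is the highest, 5 the lowest).
- rod1: Plain round steel rod, 16 mm diameter, 60 mm long, along its own y axis; origin at its centre. Polished, rolls freely. The three are alike; any may go in any slot.
- rod2: Plain round steel rod, 16 mm diameter, 60 mm long, along its own y axis; origin at its centre. Polished, rolls freely. The three are alike; any may go in any slot.
- rod3: Plain round steel rod, 16 mm diameter, 60 mm long, along its own y axis; origin at its centre. Polished, rolls freely. The three are alike; any may go in any slot.
- cutters: Bystander, loose: red-handled pliers, 53x152x14 mm. Origin: centre of its underside. Leave it alone.
- battery_pack: Bystander, loose: blue battery pack, 76x111x19 mm. Origin: centre of its underside. Leave it alone.
- tape_measure: Bystander, loose: yellow and black tape measure, 39x93x64 mm. Origin: centre of its underside. Leave it alone.
- solder_spool: Bystander, loose: white spool with black flanges, 52x52x38 mm. Origin: centre of its underside. Leave it alone.

How it is judged (in metres and radians):
On the way, in this order (a step that is already met when the one before it is completed fails the run):
1. the scoop stands upright on the bench itself, out of the dock, let go (height (world z) of scoop below 0.004 m and angle between scoop's own z axis and vertical below 0.08 rad and contact force between the fingers and scoop below 0.1 N and linear speed of scoop below 0.02 m/s), for 0.2 s.
2. the scoop is lifted by its handle with the three rods in it (height (world z) of scoop above 0.03 m and contact force between the fingers and scoop above 0.5 N and x of the grasp point in the frame of scoop below -0.028 m and distance between each of rod1, rod2, rod3 and scoop below 0.06 m), for 0.1 s.
3. held by its handle, the scoop is tipped at the head of the tray (angle between scoop's own z axis and vertical above 0.3 rad and horizontal distance between scoop and head_edge below 0.12 m and contact force between the fingers and scoop above 0.5 N and x of the grasp point in the frame of scoop below -0.028 m), for 0.1 s.
At the end, for the whole second after the job is handed in: Each of the three rods lies in one of the five grooves (rod centre within 9 mm of the groove's point, along the groove within 7 degrees), at rest, and the scoop stands upright (within 4.5 degrees) and still on the bench itself, not in the dock ((distance between rod1 and groove1 below 0.009 m or distance between rod1 and groove2 below 0.009 m or distance between rod1 and groove3 below 0.009 m or distance between rod1 and groove4 below 0.009 m or distance between rod1 and groove5 below 0.009 m) and (distance between rod2 and groove1 below 0.009 m or distance between rod2 and groove2 below 0.009 m or distance between rod2 and groove3 below 0.009 m or distance between rod2 and groove4 below 0.009 m or distance between rod2 and groove5 below 0.009 m) and (distance between rod3 and groove1 below 0.009 m or distance between rod3 and groove2 below 0.009 m or distance between rod3 and groove3 below 0.009 m or distance between rod3 and groove4 below 0.009 m or distance between rod3 and groove5 below 0.009 m) and angle between the y axis of each of rod1, rod2, rod3 and the y axis of groove_tray, either way round below 0.12 rad and linear speed of each of rod1, rod2, rod3, scoop below 0.02 m/s and height (world z) of scoop below 0.004 m and angle between scoop's own z axis and vertical below 0.08 rad); the robot touches nothing.
It fails at once if a rod is touched by the fingers (more than 2 N) (contact force between the fingers and rod1 above 2 N or contact force between the fingers and rod2 above 2 N or contact force between the fingers and rod3 above 2 N).
It fails at once if a bystander (pliers, battery pack, tape measure, spool) is moved by more than 30 mm (distance of any of cutters, battery_pack, tape_measure, solder_spool from where it was at the start of the episode above 0.03 m).
It also fails if it takes over 67 s, if anything falls off the work surface, if the arm or the gripper's body presses on something with over 40 N, if the wrist force passes 120 N, or if a joint passes its speed limit or range.

## Working session

There is one attempt and no reset: what is moved stays moved. The work goes in short steps, Python scripts to look and compute and a tool call to move; the robot and the scene stay as the last step left them, time stands still between calls to the robot, and variables do not carry over. Pictures are saved under pics/ and viewed, at most 10 in all, crops included, and the job is handed in when it is done.

Besides the shell and the picture viewer there is one more tool, called after "Emit:" by a JSON object that holds its "fn" and its "kwargs", one argument or row to a line. play_rows: Moves the arm, as the interface text tells. Shift numbers are shares of 1 m and turn numbers shares of 360 degrees, none past 1 either way. Its arguments: {"type":"object","properties":{"increments":{"type":"array","items":{"type":"number"}},"squeeze":{"type":"number"}},"required":["increments"]}

```bash
mkdir -p pics; cat > h.py <<'E'
from station import env
import numpy as np, cv2
def shot(n,save=None):
    p=env.get_image(n)
    if save: cv2.imwrite('pics/'+save,p['pixels'][:,:,::-1])
    return p
def f(p): return 210/np.tan(np.radians(p['fovy'])/2)
def ray(p,px):
    d=np.array([(px[0]-p['cx'])/f(p),(px[1]-p['cy'])/f(p),1]); d=np.array(p['rotation'])@d
    return np.array(p['origin']),d
def atz(p,px,z):
    o,d=ray(p,px); return o+d*(z-o[2])/d[2]
def proj(p,X):
    c=np.array(p['rotation']).T@(np.array(X)-np.array(p['origin'])).T if np.ndim(X)==1 else (np.array(p['rotation']).T@(np.array(X)-np.array(p['origin'])).T)
    return np.stack([c[0]/c[2]*f(p)+p['cx'],c[1]/c[2]*f(p)+p['cy']],-1)
E
python3 - <<'E'
from h import *
a=shot('top','top0.png');b=shot('scene','scene0.png')
for n,p in(('top',a),('scene',b)):
    print(n,p['origin'],np.round(p['rotation'],3).tolist(),p['fovy'],p['cx'],p['cy'])
    for t in ['scoop','scoop_lip','scoop_handle','dock','groove_tray','head_edge','groove1','groove5','rod1','cutters','battery_pack','tape_measure','solder_spool']:
        r=env.look_for(p,t)[:3]
        print(t,[(np.round(q['pixel']).tolist(),round(q['score'],2)) for q in r])
h=np.hstack([a['pixels'],b['pixels']])[:,:,::-1]
s=env.read_state();print(s)
E
```

```text
top [ 388.97901815    7.08080041 1097.56952311] [[0.016, -0.985, 0.174], [-1.0, -0.017, -0.002], [0.005, -0.174, -0.985]] 44.82811612622409 278.144766895715 212.17456888029892
scoop [([203.0, 245.0], 0.94), ([282.0, 165.0], 0.4)]
scoop_lip [([203.0, 246.0], 0.98)]
scoop_handle [([200.0, 249.0], 0.55), ([282.0, 163.0], 0.53)]
dock [([172.0, 258.0], 0.62)]
groove_tray [([352.0, 247.0], 0.72)]
head_edge [([352.0, 248.0], 0.66), ([185.0, 246.0], 0.42)]
groove1 [([354.0, 244.0], 0.91)]
groove5 [([354.0, 244.0], 0.91)]
rod1 [([199.0, 247.0], 0.74), ([181.0, 246.0], 0.66), ([186.0, 249.0], 0.58)]
cutters []
battery_pack []
tape_measure [([280.0, 163.0], 0.94), ([306.0, 123.0], 0.29)]
solder_spool [([365.0, 134.0], 0.97), ([203.0, 245.0], 0.71)]
scene [ 237.016056   -698.61342982  943.48608629] [[0.889, -0.34, 0.306], [-0.458, -0.654, 0.603], [-0.005, -0.676, -0.737]] 47.13268506263132 276.6539635786006 208.6989824050091
scoop [([212.0, 183.0], 0.73)]
scoop_lip [([210.0, 182.0], 0.76), ([214.0, 185.0], 0.51)]
scoop_handle [([210.0, 184.0], 0.84), ([276.0, 279.0], 0.46)]
dock [([212.0, 206.0]
[... 490 characters left out ...]
.98391453e+01, -8.62323813e+00]), 'dq': array([ 0.0914981 , -0.07265077,  0.07739199,  0.0447356 ,  0.01178471,
        0.04840852]), 'joint_efforts': array([ 2.45086630e-04, -3.83042979e+01, -2.91964048e+01, -1.45750519e-04,
        9.19758131e-04, -1.54715946e-05]), 'ee_pos': array([ 182.94813853, -545.1364116 ,  231.29229774]), 'ee_rot': array([[ 9.48027602e-01,  3.18188099e-01,  9.50590905e-06],
       [ 3.18188099e-01, -9.48027600e-01, -5.44035503e-05],
       [-8.29869808e-06,  5.46007344e-05, -9.99999998e-01]]), 'contact_force': array([ 0.14714221,  0.36791607, -0.52606905]), 'ft_torque': array([-0.00730507,  0.06861098, -0.03197691]), 'grip_force': 0.0, 'opening': 1.0049551819087226}
```

View pics/top0.png

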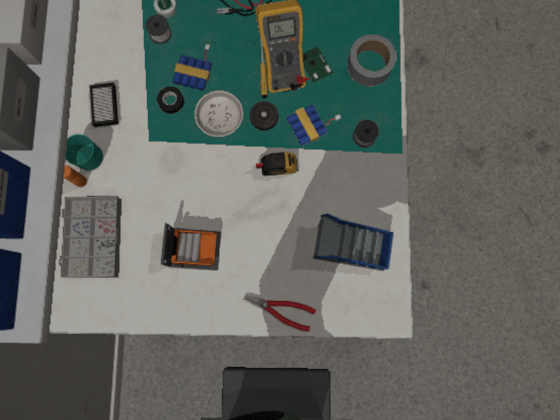

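View pics/scene0.png

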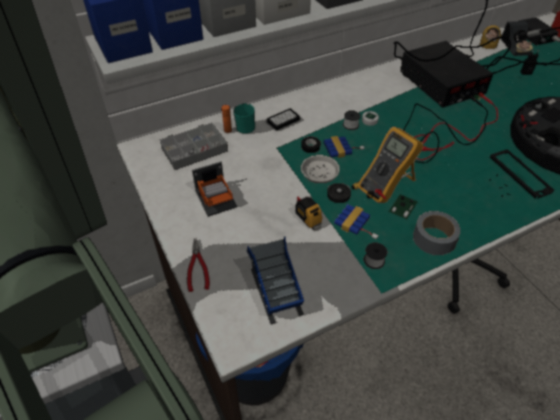

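Top view: the dock and scoop are near (192,246) with the lip facing image right (about world -y). The tray is near (354,242), head on the left, sloping right. The pliers are at (282,308) and the tape measure at (280,163). I'll zoom in for the corners.

```bash
python3 - <<'E'
from h import *
a=cv2.imread('pics/top0.png');
c1=cv2.resize(a[215:275,155:225],None,fx=5.5,fy=5.5,interpolation=cv2.INTER_CUBIC) #385x330
c2=cv2.resize(a[205:275,308:398],None,fx=4.4,fy=4.4,interpolation=cv2.INTER_CUBIC) #396x308
b=cv2.imread('pics/scene0.png')
c3=cv2.resize(b[155:215,185:245],None,fx=4.4,fy=4.4,interpolation=cv2.INTER_CUBIC)
c4=cv2.resize(b[235:320,240:310],None,fx=3,fy=3,interpolation=cv2.INTER_CUBIC)
im=np.zeros((600,800,3),np.uint8)
def put(c,x,y): im[y:y+c.shape[0],x:x+c.shape[1]]=c[:600-y,:800-x]
put(c1,0,0);put(c2,395,0);put(c3,0,335);put(c4,400,335)
im=np.clip((im/255.)**.6*255,0,255).astype(np.uint8)
cv2.imwrite('pics/z.png',im)
E
```

```text
(no output)
```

View pics/z.png

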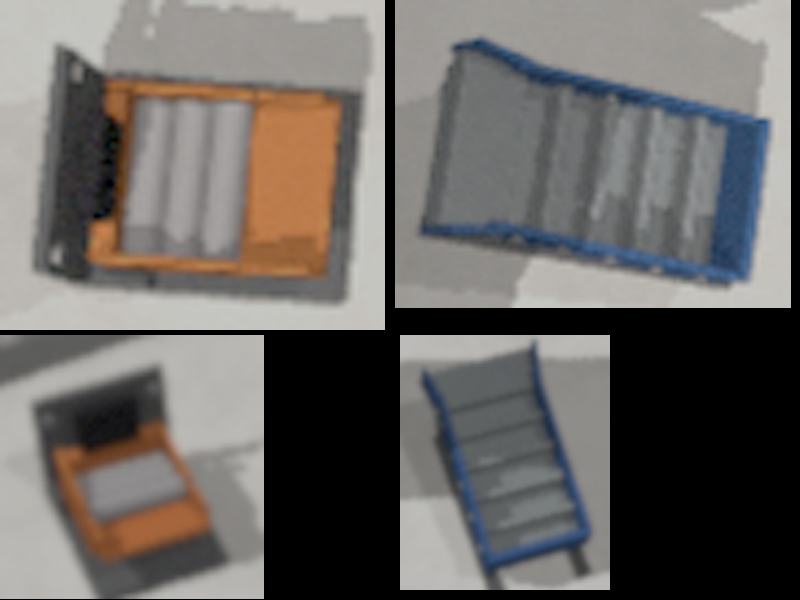

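Zoomed: the dock back-plate top edge runs (60,45)-(38,272) and the scoop lip edge is near (335,97)-(325,273). The tray head edge runs (455,55)-(430,228), and its end wall (770,122)-(748,282). I'll fit poses and overlay the models.

```bash
cat > fit.py <<'E'
from h import *
import pickle
from scipy.optimize import least_squares
a=shot('top');b=shot('scene'); pickle.dump((a,b),open('ab.pkl','wb'))
T=lambda u,v,ox,oy,s,px,py:((u-ox+.5)/s-.5+px,(v-oy+.5)/s-.5+py)
c1=lambda u,v:T(u,v,0,0,5.5,155,215)
c2=lambda u,v:T(u,v,395,0,4.4,308,205)
c3=lambda u,v:T(u,v,0,335,4.4,185,155)
c4=lambda u,v:T(u,v,400,335,3,240,235)
dock=[(a,(-56,40,80),c1(58,43)),(a,(-56,-40,80),c1(36,272)),(a,(50,42,8),c1(362,90)),(a,(50,-42,8),c1(345,302)),
(b,(-56,-40,80),c3(33,404)),(b,(-56,40,80),c3(160,367)),(b,(50,-42,8),c3(105,598)),(b,(50,42,8),c3(226,561))]
tray=[(a,(-72,38,90),c2(455,58)),(a,(-72,-38,90),c2(432,225)),(a,(77.5,42,None),c2(770,122)),(a,(77.5,-42,None),c2(748,283)),
(b,(-76.6,42,105),c4(537,342)),(b,(-76.6,-42,105),c4(424,371)),(b,(77.5,42,None),c4(590,535)),(b,(77.5,-42,None),c4(490,565))]
def X(p,l):
    c,s=np.cos(p[2]),np.sin(p[2]); z=p[3] if l[2] is None else l[2]
    return np.array([p[0]+c*l[0]-s*l[1],p[1]+s*l[0]+c*l[1],z])
for nm,D,g in(('dock',dock,[400,200,-1.5,0]),('tray',tray,[400,-150,-1.7,55])):
    r=least_squares(lambda p:np.concatenate([proj(i,X(p,l))-q for i,l,q in D]+[[(p[3]-g[3])*.05]]),g)
    print(nm,np.round(r.x,3),np.degrees(r.x[2]));print(np.round(r.fun[:-1].reshape(-1,2),1).tolist())
E
python3 fit.py
```

```text
dock [499.402 178.868  -1.619   0.   ] -92.7812505400636
[[-0.0, 1.0], [-0.1, -1.0], [0.9, -0.2], [0.7, 0.3], [-0.3, -1.0], [-0.5, -1.1], [-1.2, 0.6], [1.3, -0.9]]
tray [ 509.404 -152.59    -1.723   51.24 ] -98.7426993322796
[[2.8, -0.3], [2.2, -0.9], [0.9, -1.7], [0.6, 1.8], [-3.4, -4.4], [-1.4, -4.7], [2.3, -0.0], [-1.8, 1.1]]
```

```bash
cat > fit2.py <<'E'
from h import *
import pickle
from scipy.optimize import least_squares
exec(open('fit.py').read().split('dock=[')[0].replace("a=shot('top');b=shot('scene'); pickle.dump((a,b),open('ab.pkl','wb'))","a,b=pickle.load(open('ab.pkl','rb'))"))
C,S=np.cos(np.radians(19)),np.sin(np.radians(19))
def L(u,y,h): return np.array([-72+u*C+h*S,y,90-u*S+h*C])
def W(p,l):
    c,s=np.cos(p[2]),np.sin(p[2]); return np.array([p[0]+c*l[0]-s*l[1],p[1]+s*l[0]+c*l[1],l[2]])
tray=[(a,(0,40.5,0),c2(455,58)),(a,(0,-40.5,0),c2(432,225)),(a,(0,42,14),c2(475,38)),(a,(0,-42,14),c2(424,233)),(a,(155,38.5,None),c2(770,122)),(a,(155,-38.5,None),c2(748,283)),
(b,(0,42,14),c4(537,342)),(b,(0,-42,14),c4(424,371)),(b,(155,38.5,None),c4(590,535)),(b,(155,-38.5,None),c4(490,565))]
r=least_squares(lambda p:np.concatenate([proj(i,W(p,L(l[0],l[1],p[3] if l[2] is None else l[2])))-q for i,l,q in tray]),[505,-150,-1.72,14],loss='soft_l1')
p=r.x;print(p[:2],np.degrees(p[2]),p[3])
print(np.round([proj(i,W(p,L(l[0],l[1],p[3] if l[2] is None else l[2])))-q for i,l,q in tray],1).tolist())
pd=[499.4,178.9,-1.619]
out=[]
for im,(x,y,w,h),s in((a,(155,212,70,64),5.7),(a,(308,205,90,72),4.4),(b,(180,150,70,66),4.4),(b,(235,230,84,90),3.3)):
    c=cv2.resize(im['pixels'][y:y+h,x:x+w,::-1],None,fx=s,fy=s,interpolation=cv2.INTER_CUBIC)
    c=((c/255.)**.6*255).astype(np.uint8)
    def pl(pts,col,pose):
        q=np.array([proj(im,W(pose,l)) for l in pts]); q=((q-[x,y]+.5)*s-.5); cv2.polylines(c,[np.int32(q*8)],False,col,1,cv2.LINE_AA,3)
    for u in (0,30,54,78,102,126,150): pl([L(u,-35,0),L(u,35,0)],(0,255,0),p)
    pl([L(0,42,14),L(155,38,14),L(155,-38,14),L(0,-42,14),],(0,0,255),p)
    pl([(-50,-42,8),(50,-42,8),(50,42,8),(-50,42,8)],(255,0,255),pd)
    pl([(-56,-40,80),(-56,40,80),(-50,40,80),(-50,-40,80),(-56,-40,80)],(255,255,0),pd)
    pl([(43,-34,37),(43,34,37)],(0,255,0),pd)
    pl([(-46,-34,48),(12,-34,48),(12,34,48),(-46,34,48)],(255,0,0),pd)
    pl([(-46,-20,76),(-36,-20,76),(-36,20,76),(-46,20,76)],(0,255,255),pd)
    out.append(c)
im=np.zeros((600,800,3),np.uint8)
for c,(x,y) in zip(out,((0,0),(402,0),(0,366),(402,318))):
    c=c[:600-y,:800-x]; im[y:y+c.shape[0],x:x+c.shape[1]]=c
cv2.imwrite('pics/ov.png',im)
E
python3 fit2.py
```

```text
[ 509.65522814 -149.63324095] -98.78601561679532 12.682592220819679
[[1.5, -1.7], [0.5, 0.1], [-0.0, 1.4], [5.0, -1.1], [-0.1, -0.1], [-0.0, 0.1], [-2.5, -1.8], [-0.7, -2.1], [0.3, -0.3], [-0.6, -0.1]]
```

View pics/ov.png

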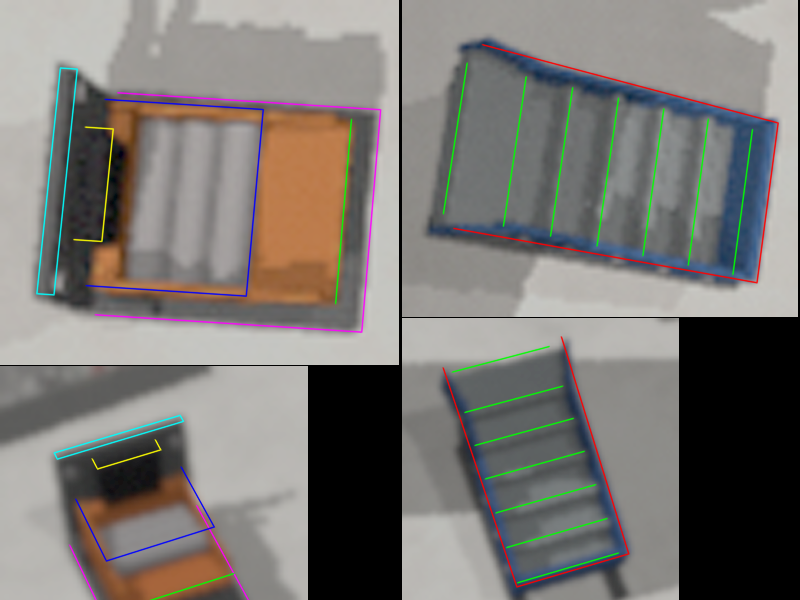

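Tray and dock fits are within about 1-2 px. Next, turn the tool and travel above the docked scoop.

Emit:
{"fn": "play_rows", "kwargs": {
  "increments": [1,0,0,0,0,0,-0.0238,1,0,0,0,0,0,-0.0238,1,0,0,0,0,0,-0.0238,1,0,0,0,0,0,-0.0238,1,0,0,0,0,0,-0.0238,1,0,0,0,0,0,-0.0238,1,0,0,0,0,0,-0.0238,1,0,0,0,0,0,-0.0238],
  "squeeze": 50
}}

```text
time_s: 2.3
ee_pos: [183.0, -545.1, 231.3]
ee_rot: [[0.044, 0.999, 0.0], [0.999, -0.044, -0.0], [-0.0, 0.0, -1.0]]
contact_force: [-0.1, -0.3, 0.2]
opening: 1.001
grip_force: 0.0
```

Emit:
{"fn": "play_rows", "kwargs": {
  "increments": [1,0.0414,0.0156,0,0,0,0,1,0.0414,0.0156,0,0,0,0,1,0.0414,0.0156,0,0,0,0,1,0.0414,0.0156,0,0,0,0,1,0.0414,0.0156,0,0,0,0,1,0.0414,0.0156,0,0,0,0,1,0.0414,0.0156,0,0,0,0,1,0.0414,0.0156,0,0,0,0]
}}

```text
time_s: 3.1
ee_pos: [324.8, -219.1, 231.6]
ee_rot: [[0.051, 0.999, 0.001], [0.999, -0.051, -0.001], [-0.001, 0.001, -1.0]]
contact_force: [0.3, 0.5, 0.0]
opening: 1.004
grip_force: 0.0
```

Emit:
{"fn": "play_rows", "kwargs": {
  "increments": [1,0.0414,0.0156,0,0,0,0,1,0.0414,0.0156,0,0,0,0,1,0.0414,0.0156,0,0,0,0,1,0.0414,0.0156,0,0,0,0,1,0.0414,0.0156,0,0,0,0,1,0.0414,0.0156,0,0,0,0,1,0.0414,0.0156,0,0,0,0,1,0.0414,0.0156,0,0,0,0]
}}

```text
time_s: 3.9
ee_pos: [466.3, 105.7, 231.6]
ee_rot: [[0.05, 0.999, 0.001], [0.999, -0.05, -0.0], [-0.0, 0.001, -1.0]]
contact_force: [0.2, -0.3, 0.3]
opening: 1.0
grip_force: 0.0
```

Emit:
{"fn": "play_rows", "kwargs": {
  "increments": [1,0.0414,0.0156,0,0,0,0,1,0.0414,0.0156,0,0,0,0,1,0,0,0,0,0,0,1,0,0,0,0,0,0]
}}

```text
time_s: 4.3
ee_pos: [500.9, 185.6, 230.9]
ee_rot: [[0.048, 0.999, -0.001], [0.999, -0.048, -0.001], [-0.001, -0.001, -1.0]]
contact_force: [0.7, -0.1, 0.0]
opening: 1.0
grip_force: 0.0
```

```bash
python3 - <<'E'
from h import *
s=env.read_state();print(s['time_s'],s['ee_pos'],np.round(s['ee_rot'],4).tolist(),s['joint_positions'].round(1))
w=shot('wrist')
pd=[499.4,178.9,-1.619]
def W(p,l):
    c,s=np.cos(p[2]),np.sin(p[2]); return np.array([p[0]+c*l[0]-s*l[1],p[1]+s*l[0]+c*l[1],l[2]])
im=w['pixels'][:,:,::-1].copy()
def pl(pts,col):
    q=np.array([proj(w,W(pd,l)) for l in pts]);cv2.polylines(im,[np.int32(q*8)],False,col,1,cv2.LINE_AA,3)
pl([(-50,-42,8),(50,-42,8),(50,42,8),(-50,42,8)],(255,0,255))
pl([(-56,-40,80),(-56,40,80),(-50,40,80),(-50,-40,80),(-56,-40,80)],(255,255,0))
pl([(43,-34,37),(43,34,37)],(0,255,0))
pl([(-46,-34,48),(12,-34,48),(12,34,48),(-46,34,48)],(255,0,0))
pl([(-46,-20,76),(-36,-20,76),(-36,20,76),(-46,20,76)],(0,255,255))
cv2.imwrite('pics/w1.png',im)
import pickle;a,b=pickle.load(open('ab.pkl','rb'))
print('tape',atz(a,(280,163),60),'pliers',[atz(a,q,10) for q in((246,296),(314,310),(308,330))])
E
```

```text
4.3 [500.94901621 185.57523843 230.90020508] [[0.0485, 0.9988, -0.0009], [0.9988, -0.0485, -0.0006], [-0.0007, -0.0009, -1.0]] [11.1  6.9 94.  -0.  79.1 13.8]
tape [677.73065861   2.75825859  60.        ] pliers [array([400.87982545,  69.74276362,  10.        ]), array([374.18427845, -73.68873987,  10.        ]), array([333.03606588, -61.33098744,  10.        ])]
```

View pics/w1.png

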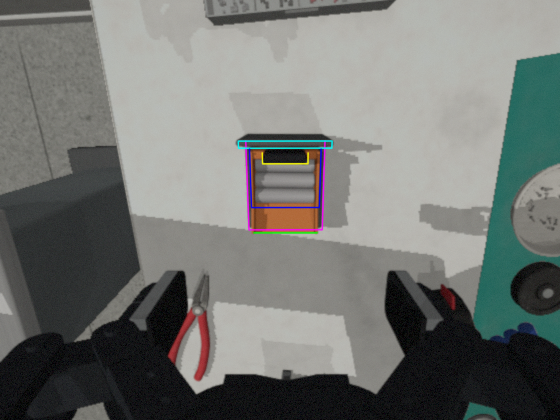

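The overlay sits well on the scoop: handle at (285,157), cheeks at columns 250-320, lip at row 231. The scoop may be about 3 mm farther back. Descend and grip the cheeks.

Emit:
{"fn": "play_rows", "kwargs": {
  "increments": [1,0.002,-0.0012,0.035,0,0,0,1,0,0,0.04,0,0,0,1,0,0,0.04,0,0,0,1,0,0,0.04,0,0,0,1,0,0,0.03,0,0,0,1,0,0,0.015,0,0,0,1,0,0,0.011,0,0,0,1,0,0,0,0,0,0]
}}

```text
time_s: 5.15
ee_pos: [498.8, 185.6, 19.2]
ee_rot: [[0.052, 0.999, -0.003], [0.999, -0.052, -0.001], [-0.001, -0.003, -1.0]]
contact_force: [-0.2, 0.9, -0.2]
opening: 0.999
grip_force: 0.0
```

Emit:
{"fn": "play_rows", "kwargs": {
  "increments": [0.6,0,0,0,0,0,0,0.6,0,0,0,0,0,0,0.6,0,0,0,0,0,0,0.6,0,0,0,0,0,0,0.6,0,0,0,0,0,0,0.6,0,0,0,0,0,0],
  "squeeze": 50
}}

```text
time_s: 5.75
ee_pos: [501.3, 186.9, 21.9]
ee_rot: [[0.051, 0.999, 0.002], [0.999, -0.051, -0.0], [0.0, 0.002, -1.0]]
contact_force: [-0.9, -1.7, 6.5]
opening: 0.783
grip_force: 58.4
```

Emit:
{"fn": "play_rows", "kwargs": {
  "increments": [0.6,0,0,-0.005,0,0,0,0.6,0,0,-0.01,0,0,0,0.6,0,0,-0.015,0,0,0,0.6,0,0,-0.015,0,0,0,0.6,0,0,-0.01,0,0,0,0.6,0,0,-0.005,0,0,0,0.6,-0.01,0,0,0,0,0,0.6,-0.02,0,0,0,0,0]
}}

```text
time_s: 6.55
ee_pos: [498.0, 157.1, 79.9]
ee_rot: [[0.049, 0.999, -0.001], [0.999, -0.049, 0.0], [0.0, -0.001, -1.0]]
contact_force: [0.6, -0.9, -4.2]
opening: 0.783
grip_force: 57.2
```

Emit:
{"fn": "play_rows", "kwargs": {
  "increments": [0.6,-0.025,0,0,0,0,0,0.6,-0.03,0,0,0,0,0,0.6,-0.025,0,0,0,0,0,0.6,-0.02,0,0,0,0,0,0.6,-0.015,0,0,0,0,0,0.6,-0.005,0,0,0,0,0,0.6,0,0,0.01,0,0,0,0.6,0,0,0.02,0,0,0]
}}

```text
time_s: 7.35
ee_pos: [494.0, 37.3, 50.8]
ee_rot: [[0.051, 0.999, 0.004], [0.999, -0.051, 0.0], [0.0, 0.004, -1.0]]
contact_force: [0.9, 0.6, -3.7]
opening: 0.783
grip_force: 57.3
```

Emit:
{"fn": "play_rows", "kwargs": {
  "increments": [0.6,0,0,0.015,0,0,0,0.6,0,0,0.01,0,0,0,0.6,0,0,0.005,0,0,0,0.6,0,0,0.003,0,0,0,0.6,0,0,0,0,0,0,0.6,0,0,0,0,0,0]
}}

```text
time_s: 7.95
ee_pos: [493.1, 37.2, 17.8]
ee_rot: [[0.05, 0.999, 0.001], [0.999, -0.05, -0.0], [-0.0, 0.001, -1.0]]
contact_force: [-0.3, -1.0, -4.1]
opening: 0.78
grip_force: 57.1
```

```bash
python3 - <<'E'
from h import *
s=env.read_state();print(s['time_s'],s['ee_pos'],s['contact_force'],s['grip_force'],s['joint_positions'].round(1))
a=shot('top');b=shot('scene')
c=cv2.resize(a['pixels'][190:290,180:300,::-1],None,fx=4,fy=4,interpolation=cv2.INTER_CUBIC)
d=cv2.resize(b['pixels'][150:280,180:300,::-1],None,fx=2.6,fy=2.6,interpolation=cv2.INTER_CUBIC)
im=np.zeros((400,800,3),np.uint8);im[:,:480]=c;im[:338,480:480+312]=d
cv2.imwrite('pics/p1.png',((im/255.)**.6*255).astype(np.uint8))
E
```

```text
7.95 [493.11044595  37.18346711  17.84683408] [-0.32801536 -1.03207138 -4.13152737] 57.07163393497467 [ -5.7  19.  108.6   0.   52.4  -2.8]
```

View pics/p1.png

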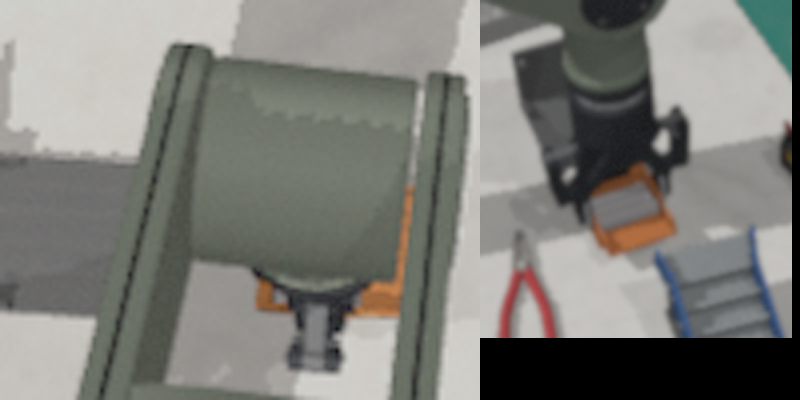

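Held with rods inside and still hanging (-4 N). Lower the last 5 mm gently.

Emit:
{"fn": "play_rows", "kwargs": {
  "increments": [0.6,0,0,0.002,0,0,0,0.6,0,0,0.001,0,0,0,0.6,0,0,0.001,0,0,0,0.6,0,0,0,0,0,0]
}}

```text
time_s: 8.45
ee_pos: [492.5, 37.1, 13.9]
ee_rot: [[0.051, 0.999, -0.0], [0.999, -0.051, -0.0], [-0.0, -0.0, -1.0]]
contact_force: [-2.6, -0.7, 3.5]
opening: 0.783
grip_force: 58.0
```

Emit:
{"fn": "play_rows", "kwargs": {
  "increments": [0.6,0,0,0.001,0,0,0,0.6,0,0,0,0,0,0,0.6,0,0,0,0,0,0]
}}

```text
time_s: 8.75
ee_pos: [492.5, 37.1, 13.9]
ee_rot: [[0.051, 0.999, -0.0], [0.999, -0.051, -0.0], [-0.0, -0.0, -1.0]]
contact_force: [-7.0, -0.0, 11.5]
opening: 0.785
grip_force: 59.2
```

Emit:
{"fn": "play_rows", "kwargs": {
  "increments": [0.9,0,0,0,0,0,0,1,0,0,0,0,0,0,1,0,0,0,0,0,0,1,0,0,0,0,0,0,1,0,0,-0.01,0,0,0,1,0,0,-0.03,0,0,0,1,0,0,-0.04,0,0,0,1,0,0,-0.04,0,0,0]
}}

```text
time_s: 9.55
ee_pos: [491.9, 37.2, 133.7]
ee_rot: [[0.051, 0.999, -0.001], [0.999, -0.051, 0.0], [0.0, -0.001, -1.0]]
contact_force: [0.3, -0.4, 0.2]
opening: 0.995
grip_force: 0.0
```

Emit:
{"fn": "play_rows", "kwargs": {
  "increments": [1,0,0,-0.04,0,0,0,1,0,0,-0.03,0,0,0,1,0,0,-0.01,0,0,0,1,0,0,0,0,0,0]
}}

```text
time_s: 9.95
ee_pos: [493.6, 37.1, 214.3]
ee_rot: [[0.051, 0.999, 0.004], [0.999, -0.051, -0.0], [-0.0, 0.004, -1.0]]
contact_force: [-0.0, 0.1, -0.1]
opening: 1.0
grip_force: 0.0
```

```bash
cat > wr.py <<'E'
import sys
from h import *
s=env.read_state();print(s['time_s'],s['ee_pos'],np.round(s['ee_rot'],3).tolist(),s['contact_force'].round(1),s['joint_positions'].round(1))
w=shot('wrist')
x,y,yaw=map(float,sys.argv[1:4]); pd=[x,y,np.radians(yaw)]
def W(p,l):
    c,s=np.cos(p[2]),np.sin(p[2]); return np.array([p[0]+c*l[0]-s*l[1],p[1]+s*l[0]+c*l[1],l[2]])
import pickle;pickle.dump(w,open('w.pkl','wb'))
q=np.array([proj(w,W(pd,(i,j,k))) for i,j,k in((-46,-34,0),(-46,34,0),(43,34,29),(43,-34,29),(-41,0,68))]);print(q.round())
x0,y0=np.maximum(q.min(0)-30,0).astype(int);x1,y1=(q.max(0)+30).astype(int);x1=min(x1,560);y1=min(y1,420)
k=min(780/(x1-x0),580/(y1-y0),5)
im=cv2.resize(w['pixels'][y0:y1,x0:x1,::-1],None,fx=k,fy=k,interpolation=cv2.INTER_CUBIC)
def pl(pts,col):
    q=np.array([proj(w,W(pd,l)) for l in pts]);q=(q-[x0,y0]+.5)*k-.5;cv2.polylines(im,[np.int32(q*8)],False,col,1,cv2.LINE_AA,3)
pl([(43,-34,29),(43,34,29)],(0,255,0))
pl([(-44,-34,40),(12,-34,40),(12,34,40),(-44,34,40)],(255,0,0))
pl([(-46,-20,68),(-36,-20,68),(-36,20,68),(-46,20,68),(-46,-20,68)],(0,255,255))
cv2.imwrite('pics/'+sys.argv[4],im);print(x0,y0,k)
E
python3 wr.py 492.3 31.1 -92.9 w2.png
```

```text
9.95 [493.64561666  37.0703215  214.3083167 ] [[0.051, 0.999, 0.004], [0.999, -0.051, -0.0], [-0.0, 0.004, -1.0]] [-0.   0.1 -0.1] [ -5.7   2.7 100.6   0.   76.4  -2.8]
[[251. 145.]
 [317. 144.]
 [317. 235.]
 [251. 235.]
 [284. 158.]]
221 114 3.8666666666666667
```

View pics/w2.png

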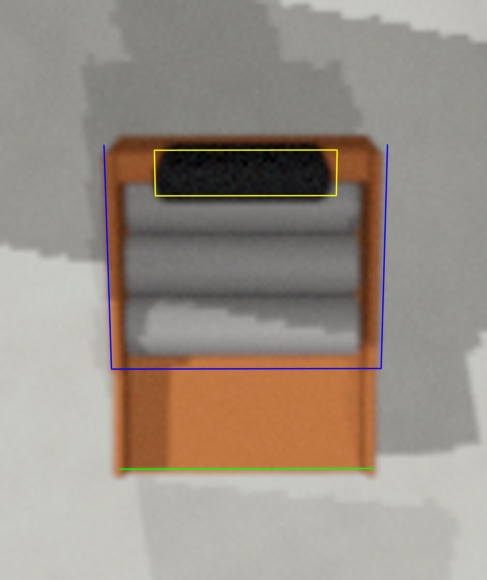

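The overlay agrees within about 1 mm (handle top rows 145-200, lip row 470), so the scoop is at (492.3, 31.1), yaw -92.9. Turn 90° and go over the handle.

Emit:
{"fn": "play_rows", "kwargs": {
  "increments": [1,0.0349,0,0,0,0,0,1,0,0,0,0,0,0.0235,1,0,0,0,0,0,0.0235,1,0,0,0,0,0,0.0235,1,0,0,0,0,0,0.0235,1,0,0,0,0,0,0.0235,1,0,0,0,0,0,0.0235,1,0,0,0,0,0,0.0235]
}}

```text
time_s: 10.8
ee_pos: [492.2, 72.0, 209.0]
ee_rot: [[0.887, 0.462, -0.006], [0.462, -0.887, 0.0], [-0.005, -0.003, -1.0]]
contact_force: [-0.3, 0.1, -0.8]
opening: 1.002
grip_force: 0.0
```

Emit:
{"fn": "play_rows", "kwargs": {
  "increments": [1,0,0,0,0,0,0.0235,1,0,0,0,0,0,0.0235,1,0,0,0,0,0,0.0235,1,0,0,0,0,0,0.015,1,0,0,0.04,0,0,0,1,0,0,0.04,0,0,0,1,0,0,0.02,0,0,0,1,0,0,0,0,0,0]
}}

```text
time_s: 11.6
ee_pos: [488.4, 72.1, 106.0]
ee_rot: [[0.999, -0.051, -0.014], [-0.051, -0.999, 0.0], [-0.014, 0.0, -1.0]]
contact_force: [-0.6, -0.1, 0.4]
opening: 0.993
grip_force: 0.0
```

Emit:
{"fn": "play_rows", "kwargs": {
  "increments": [0.6,0,0,0,0,0,0,0.6,0,0,0,0,0,0,0.6,0,0,0,0,0,0,0.6,0,0,0,0,0,0]
}}

```text
time_s: 12.0
ee_pos: [495.2, 72.0, 113.6]
ee_rot: [[0.999, -0.051, 0.003], [-0.051, -0.999, -0.0], [0.003, -0.0, -1.0]]
contact_force: [-1.0, -0.2, 0.2]
opening: 0.599
grip_force: 0.0
```

Emit:
{"fn": "play_rows", "kwargs": {
  "increments": [0.6,0,0,0.02,0,0,0,0.6,0,0,0.02,0,0,0,0.6,0,0,0.015,0,0,0,0.6,0,0,0.01,0,0,0,0.6,0,0,0.007,0,0,0,0.6,0,0,0.003,0,0,0,0.6,0,0,0,0,0,0,0.6,0,0,0,0,0,0]
}}

```text
time_s: 12.8
ee_pos: [494.9, 72.0, 37.9]
ee_rot: [[0.999, -0.051, 0.001], [-0.051, -0.999, -0.0], [0.001, -0.0, -1.0]]
contact_force: [0.4, -0.3, -0.0]
opening: 0.601
grip_force: 0.0
```

Emit:
{"fn": "play_rows", "kwargs": {
  "increments": [0.6,0,0,0,0,0,0,0.6,0,0,0,0,0,0]
}}

```text
time_s: 13.0
ee_pos: [494.7, 72.0, 37.8]
ee_rot: [[0.999, -0.051, 0.001], [-0.051, -0.999, -0.0], [0.001, -0.0, -1.0]]
contact_force: [0.5, -0.2, 0.1]
opening: 0.597
grip_force: 0.0
```

Emit:
{"fn": "play_rows", "kwargs": {
  "increments": [0,0,0,0,0,0,0,0,0,0,0,0,0,0,0,0,0,0,0,0,0,0,0,0,0,0,0,0,0,0,0,0,0,0,0,0,0,0,0,0,0,0,0,0,0,0,0,0,0,0,0,0,0,0,0,0],
  "squeeze": 80
}}

```text
time_s: 13.8
ee_pos: [494.6, 71.8, 37.6]
ee_rot: [[0.999, -0.051, 0.001], [-0.051, -0.999, -0.0], [0.001, 0.0, -1.0]]
contact_force: [-0.6, -2.1, 4.2]
opening: 0.103
grip_force: 79.6
```

Emit:
{"fn": "play_rows", "kwargs": {
  "increments": [0,0,0,-0.003,0,0,0,0,0,0,-0.005,0,0,0,0,0,0,-0.01,0,0,0,0,0,0,-0.015,0,0,0,0,0,0,-0.015,0,0,0,0,0,0,-0.012,0,0,0,0,0,0,0,0,0,0,0,0,0,0,0,0,0]
}}

```text
time_s: 14.6
ee_pos: [494.1, 72.1, 97.4]
ee_rot: [[0.999, -0.051, 0.0], [-0.051, -0.999, 0.0], [0.0, -0.0, -1.0]]
contact_force: [0.4, 0.0, -4.4]
opening: 0.103
grip_force: 78.2
```

```bash
python3 - <<'E'
from h import *
s=env.read_state();print(s['time_s'],s['ee_pos'],np.round(s['ee_rot'],4).tolist(),s['contact_force'],s['grip_force'],s['opening'],s['joint_positions'].round(1))
b=shot('scene');w=shot('wrist')
im=np.zeros((420,800,3),np.uint8);im[:,:560]=w['pixels'][:,:,::-1]
d=cv2.resize(b['pixels'][130:300,190:300,::-1],None,fx=2.18,fy=2.18,interpolation=cv2.INTER_CUBIC);im[:d.shape[0],560:560+d.shape[1]]=d
cv2.imwrite('pics/l1.png',((im/255.)**.6*255).astype(np.uint8))
E
```

```text
14.6 [494.12472376  72.09309561  97.41527298] [[0.9987, -0.0506, 0.0003], [-0.0506, -0.9987, 0.0001], [0.0003, -0.0001, -1.0]] [ 0.40645857  0.00636913 -4.35018306] 78.18292021751404 0.1032840632945527 [ -1.6  11.7 105.9   0.   62.4  91.3]
```

View pics/l1.png

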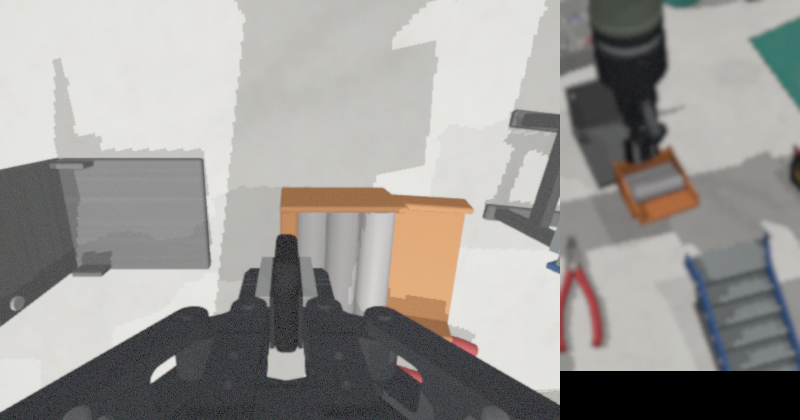

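Lifted level with three rods at the back, confirmed by the wrist view. Next: raise, align yaw to the tray, approach its head, and re-measure the tray from there.

Emit:
{"fn": "play_rows", "kwargs": {
  "increments": [0,0,0,-0.01,0,0,0.003,0,0,0,-0.02,0,0,0.006,0,0,0,-0.02,0,0,0.0054,0,0.005,0.005,-0.01,0,0,0.002,0,0.015,0.01,0,0,0,0,0,0.015,0.01,0,0,0,0,0,0.01,0.01,0,0,0,0,0,0.005,0.005,0,0,0,0]
}}

```text
time_s: 15.5
ee_pos: [538.2, 23.0, 156.1]
ee_rot: [[0.988, -0.155, -0.002], [-0.155, -0.988, -0.0], [-0.002, 0.0, -1.0]]
contact_force: [0.0, 0.8, -3.6]
opening: 0.104
grip_force: 78.2
```

Emit:
{"fn": "play_rows", "kwargs": {
  "increments": [0,0,0,0,0,0,0,0,0,0,0,0,0,0,0,0,0,0,0,0,0,0,0,0,0,0,0,0]
}}

```text
time_s: 15.9
ee_pos: [537.1, 25.4, 157.2]
ee_rot: [[0.988, -0.152, -0.0], [-0.152, -0.988, 0.0], [-0.0, -0.0, -1.0]]
contact_force: [-0.1, 0.1, -4.2]
opening: 0.102
grip_force: 78.2
```

```bash
python3 - <<'E'
from h import *
import pickle
s=env.read_state();print(s['time_s'],s['ee_pos'],np.round(s['ee_rot'],4).tolist(),s['contact_force'],s['grip_force'],s['opening'],s['joint_positions'].round(1))
w=shot('wrist');a=shot('top');b=shot('scene');pickle.dump((w,a,b),open('wab.pkl','wb'))
print(w['origin'])
C,S=np.cos(np.radians(19)),np.sin(np.radians(19))
def L(u,y,h): return np.array([-72+u*C+h*S,y,90-u*S+h*C])
def W(p,l):
    c,s=np.cos(p[2]),np.sin(p[2]); return np.array([p[0]+c*l[0]-s*l[1],p[1]+s*l[0]+c*l[1],l[2]])
p=[509.7,-149.6,np.radians(-98.79)]
R=np.array(s['ee_rot']);t=np.array(s['ee_pos'])
def draw(im,(x,y,wd,h) if 0 else 0): pass
E
cat > dr.py <<'E'
from h import *
import pickle,sys
w,a,b=pickle.load(open('wab.pkl','rb'))
C,S=np.cos(np.radians(19)),np.sin(np.radians(19))
def L(u,y,h): return np.array([-72+u*C+h*S,y,90-u*S+h*C])
def W(p,l):
    c,s=np.cos(p[2]),np.sin(p[2]); return np.array([p[0]+c*l[0]-s*l[1],p[1]+s*l[0]+c*l[1],l[2]])
def draw(im,box,k,p,lip):
    x,y,wd,h=box
    c=cv2.resize(im['pixels'][y:y+h,x:x+wd,::-1],None,fx=k,fy=k,interpolation=cv2.INTER_CUBIC);c=((c/255.)**.6*255).astype(np.uint8)
    def pl(P,col):
        q=np.array([proj(im,l) for l in P]);q=(q-[x,y]+.5)*k-.5;cv2.polylines(c,[np.int32(q*8)],False,col,1,cv2.LINE_AA,3)
    for u in (0,30,54,78,102,126,150): pl([W(p,L(u,-35,0)),W(p,L(u,35,0))],(0,255,0))
    pl([W(p,L(0,-42,14)),W(p,L(155,-38,14)),W(p,L(155,38,14)),W(p,L(0,42,14))],(0,0,255))
    pl(lip,(255,0,255))
    return c
E
python3 - <<'E'
from dr import *
s=env.read_state();R=np.array(s['ee_rot']);t=np.array(s['ee_pos']);print(s['time_s'],t,R.round(4).tolist(),s['contact_force'].round(1),s['grip_force'],s['joint_positions'].round(1))
E
true
```

```text
File "<stdin>", line 12
    def draw(im,(x,y,wd,h) if 0 else 0): pass
                ^^^^^^^^^^
SyntaxError: Function parameters cannot be parenthesized
Traceback (most recent call last):
  File "dr.py", line 3, in <module>
    w,a,b=pickle.load(open('wab.pkl','rb'))
                      ~~~~^^^^^^^^^^^^^^^^
FileNotFoundError: [Errno 2] No such file or directory: 'wab.pkl'
```

```bash
python3 - <<'E'
from h import *
import pickle
pickle.dump((shot('wrist'),shot('top'),shot('scene')),open('wab.pkl','wb'))
E
python3 - <<'E'
from dr import *
s=env.read_state();R=np.array(s['ee_rot']);t=np.array(s['ee_pos']);print(t,s['joint_positions'].round(1))
p=[509.7,-149.6,np.radians(-98.79)]
lip=[t+R@[-34,84,8.6],t+R@[34,84,8.6]];print(lip)
c=draw(w,(0,0,560,420),.9,p,lip);d=draw(b,(215,180,110,135),2.6,p,lip);e=draw(a,(290,200,110,75),2.6,p,lip)
im=np.zeros((600,800,3),np.uint8);im[:378,:504]=c;im[:351,510:796]=d[:,:286];im[385:580,:286]=e
cv2.imwrite('pics/t1.png',im)
E
```

```text
[537.40585425  25.24796532 157.39253324] [-6.5 11.6 97.9  0.  70.5 92.2]
[array([490.99487363, -52.58397605, 148.78034535]), array([558.19949172, -62.95408646, 148.79121343])]
```

View pics/t1.png

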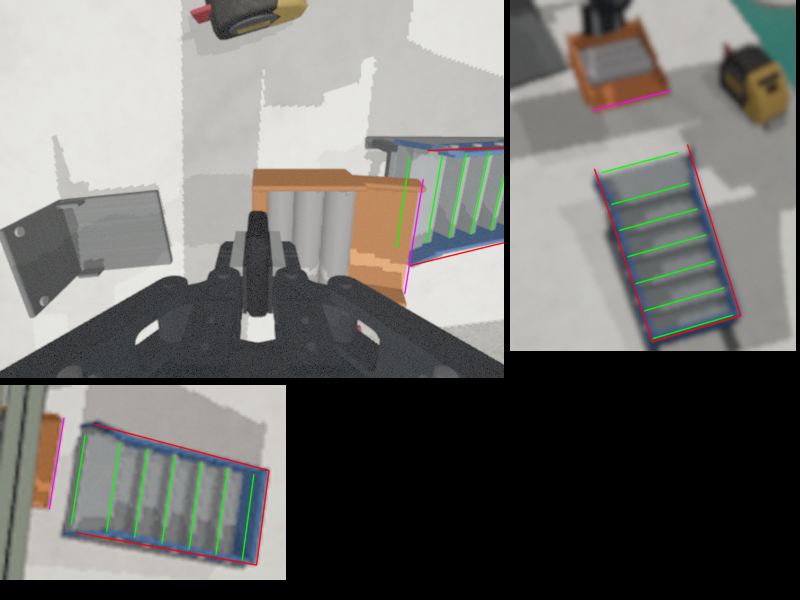

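The wrist view shows the scoop lip matching the model (magenta, column ~415). The tray head appears slightly left of and above the model (~390,140). I'll refine numerically from rectified bed profiles in all the pictures.

```bash
python3 - <<'E'
from dr import *
import pickle
A,B=pickle.load(open('ab.pkl','rb'))
p=[509.7,-149.6,np.radians(-98.79)]
us=np.arange(-24,170,2.);vs=np.arange(-52,53,2.)
def samp(im,U,V):
    P=np.stack([proj(im,W(p,L(u,v,0))) for u,v in zip(U.ravel(),V.ravel())]).astype(np.float32)
    m=cv2.remap(im['pixels'],P[:,0].reshape(U.shape),P[:,1].reshape(U.shape),cv2.INTER_LINEAR).astype(int);return m
for n,im in(('top',A),('scene',B),('wrist',w)):
    U,V=np.meshgrid(us,np.arange(-20,21,4.),indexing='ij');m=samp(im,U,V)
    if n=='wrist': m=samp(im,*np.meshgrid(us,np.arange(20,35,3.),indexing='ij'))
    g=np.median(m.sum(2)/3,1).astype(int)
    print(n);print(' '.join(f'{int(u)}:{x}' for u,x in zip(us,g)))
    for u0 in((6,24),(80,120)):
        U,V=np.meshgrid(np.arange(*u0,4.),vs,indexing='ij');m=samp(im,U,V)
        bl=np.median(m[:,:,2]-m[:,:,0],0).astype(int);g=np.median(m.mean(2),0).astype(int)
        print(u0,' '.join(f'{int(v)}:{x}/{y}' for v,x,y in zip(vs,g,bl)))
E
```

```text
top
-24:94 -22:94 -20:94 -18:95 -16:94 -14:94 -12:94 -10:93 -8:85 -6:64 -4:47 -2:44 0:47 2:56 4:67 6:67 8:67 10:67 12:67 14:67 16:66 18:66 20:66 22:66 24:66 26:66 28:66 30:66 32:65 34:65 36:66 38:67 40:66 42:65 44:59 46:49 48:46 50:47 52:55 54:63 56:67 58:64 60:65 62:66 64:65 66:61 68:53 70:47 72:45 74:46 76:55 78:66 80:71 82:79 84:87 86:92 88:90 90:82 92:71 94:60 96:56 98:59 100:73 102:89 104:93 106:89 108:88 110:91 112:89 114:80 116:68 118:59 120:56 122:58 124:73 126:89 128:91 130:88 132:87 134:88 136:82 138:72 140:53 142:38 144:35 146:36 148:37 150:37 152:36 154:36 156:41 158:51 160:62 162:83 164:121 166:150 168:161
(6, 24) -52:93/-7 -50:93/-7 -48:89/-7 -46:63/-5 -44:38/0 -42:31/15 -40:37/33 -38:49/37 -36:64/9 -34:67/2 -32:68/2 -30:69/2 -28:67/2 -26:67/2 -24:66/2 -22:67/2 -20:67/2 -18:67/3 -16:68/3 -14:67/3 -12:67/3 -10:67/2 -8:66/2 -6:66/2 -4:67/2 -2:67/2 0:66/2 2:67/2 4:67/2 6:66/2 8:67/2 10:67/2 12:66/2 14:66/3 16:66/2 18:66/2 20:66/2 22:65/2 24:65/1 26:65/2 28:65/2 30:66/3 32:65/2 34:63/2 36:61/3 38:54/3 40:41/10 42:28/22 44:30/35 46:44/33 48:83/5 50:108/-7 52:113/-8
(80, 120)
[... 2969 characters left out ...]
10 2:136/-10 4:139/-7 6:140/-10 8:115/-43 10:102/-104 12:100/-106 14:78/-85 16:99/-43 18:142/4 20:143/5 22:143/6 24:143/5 26:142/5 28:143/5 30:143/6 32:142/4 34:140/5 36:124/5 38:92/5 40:74/33 42:58/53 44:67/19 46:71/1 48:72/1 50:161/-6 52:166/-6
(80, 120) -52:211/-6 -50:202/-1 -48:114/70 -46:87/78 -44:54/48 -42:51/47 -40:50/46 -38:51/47 -36:50/48 -34:54/45 -32:56/38 -30:69/6 -28:80/4 -26:81/3 -24:81/4 -22:81/4 -20:82/4 -18:82/3 -16:82/4 -14:87/5 -12:91/3 -10:94/4 -8:98/4 -6:97/4 -4:98/5 -2:97/4 0:97/5 2:98/4 4:99/4 6:97/3 8:97/3 10:97/3 12:97/3 14:98/4 16:98/4 18:80/3 20:49/2 22:48/2 24:49/1 26:48/2 28:48/2 30:30/1 32:0/0 34:0/0 36:0/0 38:0/0 40:0/0 42:0/0 44:0/0 46:0/0 48:0/0 50:0/0 52:0/0
```

All three rectified views put the head edge at u≈3 mm and the slots at about +3.7 mm relative to my model. Corrected head edge is (520.9, -82.0). So the lip target is (519.7, -89.9, 97). Move over, tilt 10° about the lip (below rolling angle), then descend.

Emit:
{"fn": "play_rows", "kwargs": {
  "increments": [0,0,0.006,0,0,0,0,0,0,0.011,0,0,0,0,0,0,0.01,0,0,0,0,0,0,0.0055,0,0,0,0,0,0,0.0003,-0.0029,0.0056,0,0,0,0,0.0004,-0.0029,0.0056,0,0,0,0,0.0003,-0.0029,0.0056,0,0,0,0,0.0004,-0.0029,0.0056,0,0]
}}

```text
time_s: 16.85
ee_pos: [532.2, -10.0, 169.0]
ee_rot: [[0.988, -0.152, 0.022], [-0.154, -0.978, 0.14], [0.0, -0.141, -0.99]]
contact_force: [-0.1, -0.9, -3.2]
opening: 0.102
grip_force: 78.3
```

Emit:
{"fn": "play_rows", "kwargs": {
  "increments": [0,0,0.0003,-0.0029,0.0056,0,0,0,0,0.0009,0.005,0,0,0,0,0,0.0018,0.0098,0,0,0,0,0,0.0018,0.0098,0,0,0,0,0,0.0009,0.005,0,0,0,0,0,0,0,0,0,0,0,0,0,0,0,0,0,0,0,0,0,0,0,0]
}}

```text
time_s: 17.65
ee_pos: [532.6, -10.0, 141.9]
ee_rot: [[0.988, -0.15, 0.028], [-0.153, -0.973, 0.173], [0.001, -0.175, -0.985]]
contact_force: [0.3, -0.1, -3.8]
opening: 0.103
grip_force: 78.3
```

```bash
cat > st.py <<'E'
from station import env
import numpy as np
s=env.read_state();R=np.array(s['ee_rot']);t=np.array(s['ee_pos'])
l=t+R@[0,84,8.6];d=l-np.array([520.9,-82.0,90]);x=d[0]*-.1528+d[1]*-.9883
print(s['time_s'],'lip',l.round(1),'tilt',np.degrees(np.arctan2(-R[2,1],-R[2,2])).round(2),'inside',x.round(1),'lat',(d[0]*.9883-d[1]*.1528).round(1),'above',(d[2]+x*np.tan(np.radians(19))).round(1),'F',s['contact_force'].round(1),s['grip_force'].round(0),s['joint_positions'].round(1))
E
python3 st.py
```

```text
Traceback (most recent call last):
  File "st.py", line 5, in <module>
    print(s['time_s'],'lip',l.round(1),'tilt',np.degrees(np.arctan2(-R[2,1],-R[2,2])).round(2),'inside',x.round(1),'lat',(d[0]*.9883-d[1]*.1528).round(1),'above',(d[2]+x*np.tan(np.radians(19))).round(1),'F',s['contact_force'].round(1),s['grip_force'].round(0),s['joint_positions'].round(1))
                                                                                                                                                                                                                                           ^^^^^^^^^^^^^^^^^^^^^
AttributeError: 'float' object has no attribute 'round'
```

```bash
sed -i "s/s\['grip_force'\].round(0)/s['grip_force']/" st.py; python3 st.py
```

```text
17.65 lip [520.2 -90.2 118.8] tilt 10.07 inside 8.2 lat 0.6 above 31.6 F [ 0.3 -0.1 -3.8] 78.29800486564636 [-16.4  11.8 100.3  10.7  69.5  78.5]
```

Emit:
{"fn": "play_rows", "kwargs": {
  "increments": [0,0,0.0005,0.003,0,0,0,0,0,0.0009,0.005,0,0,0,0,0,0.0005,0.003,0,0,0,0,0,0,0,0,0,0]
}}

```text
time_s: 18.05
ee_pos: [531.5, -9.8, 129.5]
ee_rot: [[0.988, -0.151, 0.025], [-0.153, -0.973, 0.173], [-0.002, -0.175, -0.985]]
contact_force: [-0.9, 0.3, -4.2]
opening: 0.106
grip_force: 78.3
```

Emit:
{"fn": "play_rows", "kwargs": {
  "increments": [0,0,0.0005,0.003,0,0,0,0,0,0.0005,0.003,0,0,0,0,0,0.0004,0.0022,0,0,0,0,0,0,0,0,0,0,0,0,0,0,0,0,0]
}}

```text
time_s: 18.55
ee_pos: [532.1, -9.9, 122.0]
ee_rot: [[0.988, -0.151, 0.027], [-0.153, -0.973, 0.173], [-0.0, -0.175, -0.985]]
contact_force: [-0.4, 0.1, -3.6]
opening: 0.104
grip_force: 78.3
```

```bash
python3 st.py
```

```text
18.55 lip [519.7 -90.2  98.8] tilt 10.08 inside 8.3 lat 0.1 above 11.6 F [-0.4  0.1 -3.6] 78.2915711402893 [-16.4  13.3 101.1  10.8  67.3  78. ]
```

Emit:
{"fn": "play_rows", "kwargs": {
  "increments": [0,0,0.0002,-0.0015,0.0028,0,0,0,0,0.0001,-0.0015,0.0028,0,0,0,0,0.0002,-0.0014,0.0028,0,0,0,0,0.0001,-0.0015,0.0028,0,0,0,0,0.0001,-0.0005,0.001,0,0,0,0,0,-0.0005,0.001,0,0,0,0,0.0001,-0.0006,0.001,0,0,0,0,0,-0.0005,0.001,0,0]
}}

```text
time_s: 19.35
ee_pos: [531.8, -12.4, 129.7]
ee_rot: [[0.988, -0.147, 0.041], [-0.153, -0.952, 0.265], [-0.0, -0.269, -0.963]]
contact_force: [-0.1, 0.2, -3.8]
opening: 0.103
grip_force: 78.3
```

Emit:
{"fn": "play_rows", "kwargs": {
  "increments": [0,0,0,-0.0003,0.0005,0,0,0,0,0.0001,-0.0003,0.0005,0,0,0,0,0,-0.0002,0.0005,0,0,0,0,0,-0.0003,0.0005,0,0,0,0,0,-0.0003,0.0005,0,0,0,0,0.0001,-0.0002,0.0005,0,0,0,0,0,-0.0003,0.0005,0,0,0,0,0,-0.0003,0.0005,0,0]
}}

```text
time_s: 20.15
ee_pos: [531.7, -13.3, 131.8]
ee_rot: [[0.988, -0.146, 0.045], [-0.153, -0.945, 0.289], [0.0, -0.292, -0.956]]
contact_force: [1.1, 0.2, -3.1]
opening: 0.104
grip_force: 78.3
```

Emit:
{"fn": "play_rows", "kwargs": {
  "increments": [0,0,0,-0.0003,0.0005,0,0,0,0,0.0001,-0.0003,0.0005,0,0,0,0,0,-0.0002,0.0005,0,0,0,0,0,-0.0003,0.0005,0,0,0,0,0,-0.0003,0.0005,0,0,0,0,0.0001,-0.0002,0.0005,0,0,0,0,0,-0.0003,0.0005,0,0,0,0,0,-0.0003,0.0005,0,0]
}}

```text
time_s: 20.95
ee_pos: [531.5, -14.1, 133.8]
ee_rot: [[0.988, -0.145, 0.048], [-0.153, -0.937, 0.313], [-0.0, -0.316, -0.949]]
contact_force: [-0.9, 0.5, -3.8]
opening: 0.101
grip_force: 78.3
```

```bash
python3 st.py
```

```text
20.95 lip [519.7 -90.2  99.1] tilt 18.44 inside 8.2 lat 0.1 above 11.9 F [-0.9  0.5 -3.8] 78.31958770751953 [-21.7  13.4 101.   19.   70.9  70. ]
```

Emit:
{"fn": "play_rows", "kwargs": {
  "increments": [0,0,0,-0.0003,0.0005,0,0,0,0,0.0001,-0.0003,0.0005,0,0,0,0,0,-0.0002,0.0005,0,0,0,0,0,-0.0003,0.0005,0,0,0,0,0,-0.0003,0.0005,0,0,0,0,0.0001,-0.0002,0.0005,0,0,0,0,0,-0.0003,0.0005,0,0,0,0,0,-0.0003,0.0005,0,0]
}}

```text
time_s: 21.75
ee_pos: [531.4, -15.0, 135.8]
ee_rot: [[0.988, -0.144, 0.052], [-0.153, -0.929, 0.336], [0.0, -0.34, -0.94]]
contact_force: [0.5, -0.2, -3.9]
opening: 0.1
grip_force: 78.3
```

```bash
python3 st.py; python3 - <<'E'
from h import *
b=shot('scene')
for t in('rod1','groove1','scoop'): print(t,[(np.round(q['pixel']).tolist(),round(q['score'],2)) for q in env.look_for(b,t)])
E
```

```text
21.75 lip [519.8 -90.1  99.2] tilt 19.89 inside 8.2 lat 0.1 above 12.0 F [ 0.5 -0.2 -3.9] 78.33763360977173 [-22.6  13.5 101.   20.4  71.7  68.7]
rod1 [([264.0, 231.0], 0.71), ([259.0, 222.0], 0.67), ([250.0, 216.0], 0.46)]
groove1 [([275.0, 282.0], 0.83)]
scoop [([260.0, 233.0], 0.59)]
```

Emit:
{"fn": "play_rows", "kwargs": {
  "increments": [0,0,0,-0.0003,0.0005,0,0,0,0,0.0001,-0.0003,0.0005,0,0,0,0,0,-0.0002,0.0005,0,0,0,0,0,-0.0003,0.0005,0,0,0,0,0,-0.0003,0.0005,0,0,0,0,0.0001,-0.0002,0.0005,0,0,0,0,0,-0.0003,0.0005,0,0,0,0,0,-0.0003,0.0005,0,0]
}}

```text
time_s: 22.75
ee_pos: [531.4, -16.0, 138.0]
ee_rot: [[0.988, -0.143, 0.056], [-0.153, -0.921, 0.359], [0.0, -0.364, -0.932]]
contact_force: [-0.1, -0.3, -2.5]
opening: 0.099
grip_force: 78.5
```

Emit:
{"fn": "play_rows", "kwargs": {
  "increments": [0,0,0,-0.0003,0.0005,0,0,0,0,0.0001,-0.0003,0.0005,0,0,0,0,0,-0.0002,0.0005,0,0,0,0,0,-0.0003,0.0005,0,0,0,0,0,-0.0003,0.0005,0,0,0,0,0.0001,-0.0002,0.0005,0,0,0,0,0,-0.0003,0.0005,0,0,0,0,0,-0.0003,0.0005,0,0]
}}

```text
time_s: 23.55
ee_pos: [531.1, -16.9, 139.7]
ee_rot: [[0.988, -0.141, 0.059], [-0.153, -0.911, 0.382], [-0.0, -0.387, -0.922]]
contact_force: [0.9, -0.7, -2.6]
opening: 0.101
grip_force: 78.6
```

```bash
python3 st.py; python3 - <<'E'
from h import *
b=shot('scene')
for t in('rod1','groove1','scoop'): print(t,[(np.round(q['pixel']).tolist(),round(q['score'],2)) for q in env.look_for(b,t)])
E
```

```text
23.55 lip [519.7 -90.2  99.3] tilt 22.77 inside 8.3 lat 0.1 above 12.1 F [ 0.9 -0.7 -2.6] 78.58272671699524 [-24.4  13.8 100.8  22.9  73.2  66.2]
rod1 [([272.0, 262.0], 0.63), ([275.0, 280.0], 0.62), ([272.0, 270.0], 0.55)]
groove1 [([279.0, 282.0], 0.63)]
scoop [([259.0, 228.0], 0.59)]
```

```bash
python3 - <<'E'
from h import *
import pickle
pickle.dump((shot('wrist'),shot('top'),shot('scene')),open('wab.pkl','wb'))
E
python3 - <<'E'
from dr import *
p=[509.7,-149.6,np.radians(-98.79)]
print([proj(b,W(p,L(44+24*i,0.7,-8))).round(1).tolist() for i in range(5)])
for n,q in(('b',b),('a',a),('w',w)): print(n,[(np.round(r['pixel']).tolist(),round(r['score'],2)) for r in env.look_for(q,'rod1')])
print([proj(a,W(p,L(44+24*i,0.7,-8))).round(1).tolist() for i in range(5)])
k=4
c=cv2.resize(b['pixels'][190:325,215:315,::-1],None,fx=4.2,fy=4.2,interpolation=cv2.INTER_CUBIC)
im=np.zeros((567,800,3),np.uint8);im[:,:420]=c;d=cv2.resize(w['pixels'][:,:,::-1],(376,282));im[:282,424:]=d
e=cv2.resize(a['pixels'][200:275,300:400,::-1],None,fx=3.7,fy=3.7,interpolation=cv2.INTER_CUBIC);im[288:288+e.shape[0],424:424+e.shape[1]]=e
cv2.imwrite('pics/f.png',((im/255.)**.6*255).astype(np.uint8))
E
```

```text
[[270.3, 260.9], [273.5, 270.8], [276.8, 280.9], [280.1, 291.2], [283.4, 301.6]]
b [([276.0, 279.0], 0.49), ([271.0, 265.0], 0.49), ([259.0, 228.0], 0.42)]
a [([359.0, 251.0], 0.67), ([369.0, 252.0], 0.17)]
w [([514.0, 256.0], 0.95), ([553.0, 279.0], 0.7), ([404.0, 365.0], 0.7), ([278.0, 20.0], 0.33)]
[[337.7, 240.1], [348.2, 242.4], [358.5, 244.7], [368.8, 247.0], [378.8, 249.2]]
```

View pics/f.png

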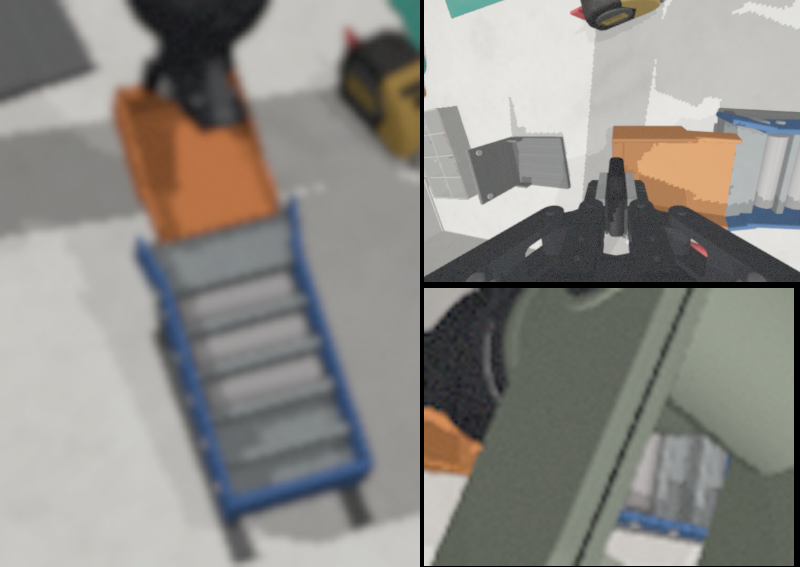

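All three rods lie in slots 1, 2 and 3 (scene rows ~305, 345 and 385 in the crop) and the scoop is empty. Lift away, level, retreat and set it down.

Emit:
{"fn": "play_rows", "kwargs": {
  "increments": [0,0,-0.0039,-0.0092,0,0,0,0,0,-0.0077,-0.0184,0,0,0,0,0,-0.0077,-0.0184,0,0,0,0,0,-0.0077,-0.0184,0,0,0,0,0,-0.0039,-0.0092,0,0,0,0,0,0,0,-0.0079,0,0,0,0,0,0,-0.0079,0,0,0,0,0,0,-0.0079,0,0]
}}

```text
time_s: 24.85
ee_pos: [530.9, -17.0, 219.8]
ee_rot: [[0.988, -0.149, 0.037], [-0.154, -0.958, 0.241], [-0.0, -0.244, -0.97]]
contact_force: [-0.4, -1.0, -2.3]
opening: 0.105
grip_force: 78.6
```

Emit:
{"fn": "play_rows", "kwargs": {
  "increments": [0,0,0,0,-0.0079,0,0,0,0,0,0,-0.0079,0,0,0,0,0,0,-0.0079,0,0,0,0,0,0,-0.0079,0,0,0,0,0,0,-0.008,0,0,0,0,-0.015,0,0,0,0,0,0,-0.03,0,0,0,0,0,0,-0.03,0,0,0,0]
}}

```text
time_s: 25.65
ee_pos: [542.5, 58.8, 219.4]
ee_rot: [[0.988, -0.154, -0.001], [-0.154, -0.988, 0.002], [-0.001, -0.001, -1.0]]
contact_force: [1.4, 0.4, -2.9]
opening: 0.104
grip_force: 78.6
```

Emit:
{"fn": "play_rows", "kwargs": {
  "increments": [0,0,-0.015,0,0,0,0,0,0,0,0,0,0,0,0,0,0,0,0,0,0,0,0,0,0,0,0,0]
}}

```text
time_s: 26.05
ee_pos: [544.7, 71.3, 219.4]
ee_rot: [[0.988, -0.154, -0.001], [-0.154, -0.988, -0.001], [-0.0, 0.001, -1.0]]
contact_force: [-0.6, -0.8, -2.7]
opening: 0.103
grip_force: 78.6
```

```bash
python3 st.py; python3 -c "
from station import env
s=env.read_state();print(s['ee_pos'],s['ee_rot'])"
```

```text
26.05 lip [531.8 -11.7 210.8] tilt -0.06 inside -71.1 lat 0.0 above 96.4 F [-0.6 -0.8 -2.7] 78.55403423309326 [-1.5  9.3 92.7 -0.1 78.  97.3]
[544.73766184  71.26065916 219.36751925] [[ 9.88068484e-01 -1.54014217e-01 -5.39968284e-04]
 [-1.54014657e-01 -9.88068155e-01 -8.97621356e-04]
 [-3.95279016e-04  9.70074403e-04 -9.99999451e-01]]
```

Emit:
{"fn": "play_rows", "kwargs": {
  "increments": [0,0,0,0.02,0,0,0,0,0,0,0.04,0,0,0,0,0,0,0.04,0,0,0,0,0,0,0.04,0,0,0,0,0,0,0.02,0,0,0,0,0,0,0.01,0,0,0,0,0,0,0.004,0,0,0,0,0,0,0,0,0,0]
}}

```text
time_s: 26.85
ee_pos: [545.7, 71.5, 46.2]
ee_rot: [[0.988, -0.154, 0.001], [-0.154, -0.988, -0.001], [0.001, 0.0, -1.0]]
contact_force: [0.5, 0.3, -2.1]
opening: 0.1
grip_force: 78.5
```

Emit:
{"fn": "play_rows", "kwargs": {
  "increments": [0,0,0,0.002,0,0,0,0,0,0,0.001,0,0,0,0,0,0,0.001,0,0,0,0,0,0,0.001,0,0,0,0,0,0,0,0,0,0,0,0,0,0,0,0,0]
}}

```text
time_s: 27.45
ee_pos: [544.8, 72.0, 40.6]
ee_rot: [[0.988, -0.153, -0.0], [-0.153, -0.988, -0.001], [0.0, 0.001, -1.0]]
contact_force: [-0.1, -0.1, -2.9]
opening: 0.101
grip_force: 78.5
```

Emit:
{"fn": "play_rows", "kwargs": {
  "increments": [0,0,0,0.001,0,0,0,0,0,0,0.001,0,0,0,0,0,0,0.0005,0,0,0,0,0,0,0,0,0,0,0,0,0,0,0,0,0]
}}

```text
time_s: 27.95
ee_pos: [544.8, 71.9, 38.0]
ee_rot: [[0.988, -0.153, -0.0], [-0.153, -0.988, -0.001], [-0.0, 0.001, -1.0]]
contact_force: [-0.2, -0.1, -2.4]
opening: 0.102
grip_force: 78.5
```

Emit:
{"fn": "play_rows", "kwargs": {
  "increments": [0,0,0,0.001,0,0,0,0,0,0,0,0,0,0,0,0,0,0,0,0,0]
}}

```text
time_s: 28.25
ee_pos: [545.1, 72.0, 37.6]
ee_rot: [[0.988, -0.153, 0.0], [-0.153, -0.988, -0.001], [0.0, 0.001, -1.0]]
contact_force: [-2.8, -0.3, 3.8]
opening: 0.103
grip_force: 79.4
```

Emit:
{"fn": "play_rows", "kwargs": {
  "increments": [0.4,0,0,0,0,0,0,0.5,0,0,0,0,0,0,0.5,0,0,0,0,0,0,0.5,0,0,0,0,0,0,0.5,0,0,-0.01,0,0,0,0.5,0,0,-0.03,0,0,0,0.5,0,0,-0.04,0,0,0,0.5,0,0,-0.04,0,0,0]
}}

```text
time_s: 29.05
ee_pos: [544.4, 72.0, 158.5]
ee_rot: [[0.988, -0.153, -0.001], [-0.153, -0.988, -0.001], [-0.001, 0.001, -1.0]]
contact_force: [1.0, 0.1, -0.5]
opening: 0.498
grip_force: 0.0
```

Emit:
{"fn": "play_rows", "kwargs": {
  "increments": [0.5,0,0,-0.04,0,0,0,0.5,0,-0.03,-0.02,0,0,0,0.5,0,-0.04,0,0,0,0,0.5,0,-0.04,0,0,0,0,0.5,0,-0.04,0,0,0,0,0.5,0,-0.02,0,0,0,0,0.5,0,0,0,0,0,0,0.5,0,0,0,0,0,0]
}}

```text
time_s: 29.85
ee_pos: [570.7, 240.1, 217.2]
ee_rot: [[0.988, -0.152, -0.0], [-0.152, -0.988, -0.001], [0.0, 0.001, -1.0]]
contact_force: [0.3, 0.8, -0.1]
opening: 0.502
grip_force: 0.0
```

```bash
python3 - <<'E'
from dr import *
s=env.read_state();print(s['time_s'],s['ee_pos'],s['contact_force'].round(1),s['opening'])
A=shot('top');B=shot('scene')
for n,q in(('top',A),('scene',B)):
    for t in('rod1','scoop_lip','scoop_handle','tape_measure','cutters','battery_pack','solder_spool'): print(n,t,[(np.round(r['pixel']).tolist(),round(r['score'],2)) for r in env.look_for(q,t)][:3])
p=[509.7,-149.6,np.radians(-98.79)]
for q in(A,B): print([proj(q,W(p,L(44+24*i,0.7,-8))).round(1).tolist() for i in range(5)])
# expected scoop pose: compare orange mask centroid with the projected scoop model
sc=[545-41*.153,72-41*.988,np.radians(-98.8)]
for q in(A,B):
    im=q['pixels'].astype(int);m=((im[:,:,0]-im[:,:,2]>35)&(im[:,:,0]-im[:,:,1]>20)&(im[:,:,0]<250))
    P=np.array([proj(q,W(sc,l)) for l in((43,34,29),(43,-34,29),(-44,34,40),(-44,-34,40),(12,34,40),(12,-34,40))]);lo=P.min(0)-12;hi=P.max(0)+12
    ys,xs=np.nonzero(m);k=(xs>lo[0])&(xs<hi[0])&(ys>lo[1])&(ys<hi[1])
    print('orange bbox',xs[k].min(),xs[k].max(),ys[k].min(),ys[k].max(),'model',P.min(0).round(),P.max(0).round())
E
```

```text
29.85 [570.71826867 240.09214512 217.19338212] [ 0.3  0.8 -0.1] 0.5024118079722545
top rod1 [([349.0, 245.0], 0.73), ([338.0, 237.0], 0.66), ([354.0, 246.0], 0.57)]
top scoop_lip [([263.0, 230.0], 0.83)]
top scoop_handle [([262.0, 232.0], 0.65)]
top tape_measure [([281.0, 165.0], 0.85), ([264.0, 227.0], 0.72)]
top cutters [([283.0, 304.0], 0.91), ([265.0, 229.0], 0.17)]
top battery_pack [([306.0, 126.0], 0.96)]
top solder_spool [([365.0, 134.0], 0.64)]
scene rod1 [([277.0, 278.0], 0.75), ([274.0, 271.0], 0.67), ([272.0, 263.0], 0.46)]
scene scoop_lip [([251.0, 225.0], 0.93)]
scene scoop_handle [([252.0, 222.0], 0.67)]
scene tape_measure [([310.0, 210.0], 0.68)]
scene cutters [([191.0, 267.0], 0.72)]
scene battery_pack [([351.0, 218.0], 0.68)]
scene solder_spool [([372.0, 257.0], 0.91)]
[[337.7, 240.1], [348.2, 242.4], [358.5, 244.7], [368.8, 247.0], [378.8, 249.2]]
[[270.3, 260.9], [273.5, 270.8], [276.8, 280.9], [280.1, 291.2], [283.4, 301.6]]
orange bbox 242 287 211 249 model [242. 210.] [288. 249.]
orange bbox 236 270 208 240 model [234. 206.] [270. 240.]
```

The rods sit in slots 1-3, the scoop stands upright on the bench, the bystanders haven't moved and the arm is clear. Handing in.

```bash
python3 -c "
from station import env
print(env.sign_off())"
```

```text
the job is handed in; nothing more can be done
None
```

The job is handed in: the last camera checks put the three rods in slots 1, 2 and 3 and the empty scoop upright on the bench; the bystanders had not moved, and no verdict came back.

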